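# Hook a tube rack onto the docking post

## Task

Hang the blue tube rack on the slotted steel strip of the docking post: push its four hook tabs into the four slots until the back plate lies against the strip, then press it down against the sprung yellow ledge until the red catch snaps out over the top of the plate, and let go. The rack must stay locked there by itself; leave the other things on the counter where they are.

Things in the scene. Friction and masses are not known exactly. Their poses are not given: they have to be found in the camera images.
- rack_grip (a point): Grasp point in the web of the free-standing blue rack (0.2 to 0.37 kg). x points out of the back plate the way the hooks point, z up. Web: 12 mm thick (along y), reaches 24 mm behind this point and 31 mm ahead, to the 5 mm plate; top edge 22 mm above. Plate's back face 36 mm ahead. Underside 58 mm below, shelf's top 52 mm below; shelf 90 mm wide, reaches 49 mm behind.
- rack_back (a point): Point on the plate's back face, on its centre line, level with the rack's underside; axes as rack_grip. Plate 64 mm wide, 70 mm tall. Four steel tabs stick 13 mm out of it at y = -18 and +18 mm, 6 mm wide: a neck 8 mm tall (undersides 10 and 45 mm above this point) and at its end a lip 7 mm thick, reaching 8 mm below the neck; each tab 16 mm tall in all.
- post_dock (a point): Point on the front face of the fixed post's steel strip, on its centre line, 100 mm above the counter. x points into the strip (the way to push), z up. Strip 4 mm thick, 84 mm wide; its top, the post's highest part, 77 to 95 mm above this point. In the strip's middle setting the seated rack has rack_back here (rack_grip 36 mm in front and 58 mm above).
- post_slots (a point): On the face 66 mm above post_dock, same axes: in the middle setting level with the upper slots' top. Four slots 11 mm wide, 21 mm tall at y = -18 and +18 mm, lower edges 10 and 45 mm above post_dock. The strip is clamped up to 9 mm higher or lower: NOT in any reading, find it by sight or touch; slots, ledge and catch go with it. Tabs enter only 8 to 13 mm above seated, within 2.5 mm sideways.
- ledge (a joint): Sprung yellow ledge, 22 mm wide, 12 mm out of the strip below the slots; the rack's bottom pushes it down. 0 = up (top 8 mm above the seated underside), grows in m to about 0.008 with the rack fully down on a hard stop. Pushes up with 6 N, rising to 12 N: more than the rack's weight, so that an unlocked rack comes up again. Locked: about 0.006 to 0.008.
- catch (a joint): Sprung red catch, 18 mm wide, 9 mm tall, flat underside, 4 mm out of the strip above the slots on its centre line. 0 = out; grows in m (to 0.004) as the back plate pushes it in with 3 to 5 N. When the plate's top has gone below it, it springs back to 0 over the plate's top edge and locks the rack down.
- reagent_center (a point): Bystander: amber bottle 44 mm across, 85 mm tall; point 40 mm up its axis.
- jar_center (a point): Bystander: clear jar 52 mm across, 60 mm tall; point 30 mm up its axis.
- cup_center (a point): Bystander: white cup 60 mm across, 65 mm tall; point 30 mm up its axis.
- slides_center (a point): Bystander: green box 80 x 60 x 30 mm; its centre.
- control_center (a point): Bystander: small white bottle with a red cap, 36 mm across, 60 mm tall; point 30 mm up its axis.
- tray_center (a point): Bystander: grey open tray 120 x 90 x 30 mm; point 15 mm above the middle of its underside.
- mouse_center (a point): Bystander: beige round computer mouse 60 mm across, 30 mm tall; its centre.
There are look-alikes about, which are no part of the job. What is meant by the part that bears rack_grip is not pink, and is the larger of those in its own colour.

How it is judged:
By the outcome, as a careful person would: the job done as asked, in the order asked, and still so for the second after the job is handed in, with the robot touching nothing.
It also fails if it takes over 58 s, if anything falls off the work surface, if the arm or the gripper's body presses on something with over 40 N, if the wrist force passes 120 N, or if a joint passes its speed limit or range.

## Robot

A 6-joint arm with a two-finger parallel gripper is mounted at the origin on the work surface. World frame = base frame: x ahead of the robot, y to its left, z up, the work surface at z = 0. Lengths are in mm, angles in rad, forces in N, time in s.
With the tool pointing down it reaches from about 400 to 925 mm from the base axis. Payload 12.5 kg.
Tool frame: the origin (TCP) lies at the very end of the fingers, on their centre line; the grasp point (between the pads) lies 19 mm behind it (env.grasp_offset is the distance from the TCP to the grasp point, in mm); z points along the fingers, y is the direction in which the jaws open and shut (so a half turn about z gives the same grasp; the last joint's range is limited). The gripper opens to 95 mm and grips with 3 to 60 N. Pads are 20 mm wide; open, the fingers measure 119 mm over their backs; the gripper's body (75 mm by 180 mm) begins 59 mm behind the grasp point.
Start: joints at [0.997, 0.491, 1.559, -0, 1.092, -0.106], TCP at [281.815, 557.878, 214.661] pointing down, gripper open.
Joint ranges: [-3.1, 3.1], [-0.84, 2.19], [0.05, 2.79], [-1.13, 4.28], [0.06, 2.93], [-2.69, 2.69]. Speed limits (rad/s): [2.22, 2.22, 2.79, 3.14, 3.14, 3.14].

## Interface

Orientations are given as [roll, pitch, yaw] about the fixed x, y, z axes, in that order (R = Rz(yaw) Ry(pitch) Rx(roll)).
In Python, from cell import env gives the robot as it stands. The module is installed in compiled form; this text tells all that it offers.
- The arm moves only by the shell command python3 -m pendant 'ROWS'. ROWS is JSON, one flat list of numbers, 5 for each row, row after row: the shift along the tool's x, y, z as a fraction of full scale, then the turn about the tool's z as a fraction of full scale, then the gripper's target within -1 to 1 (shut at 1, half-way at 0, fully open at -1). In form: [x, y, z, turn, grip, x, y, z, turn, grip, ...]. A call has 1 to 10 rows; each row shifts and turns the commanded pose from where the row before left it, along the tool's axes as they then stand; what a row does not reach is not made up. Full scale, the value 1, is 0.4 m for a shift and 180 degrees for a turn. A row lasts 1/8 s, in which the tool goes at most 62.5 mm and 10.7 degrees, less where a joint would pass 70% of its speed; a pose out of reach is approached as far as the arm can. A call with a number of a shift or a turn outside -1 to 1 is refused whole. A call with a gripper value outside its range is refused whole. The fingers move at their own pace and stop on an object; the grip force is fixed at half the most. Time passes only in rows, so rows that do not move let the fingers close. It gives the time, the measured TCP pose, the force and the opening at its end, in the units of the state.
- env.state(): the state, without advancing time (a new reading comes with each control period).
- env.read_camera(name): name is "scene" or "top" or "wrist"; returns the picture (420x560x3 uint8, red, green, blue); there is no depth.
- env.camera_model(name): a dict with "fx", "fy", "cx", "cy" (pixels), "view" (4x4, takes a point from world to camera coordinates); the wrist camera has in their place "tool_from_camera" (4x4, takes a point from camera to tool coordinates, whose origin is the TCP and whose axes are the flange's). Camera axes: x right, y down, z forward; pixel columns grow to the right and rows downward; lengths in mm; the calibration is good to about 2 mm. A picture is of the moment at which its call begins: read the wrist's pose just before it. camera_model takes no time and is no camera call.
- env.job_done(): hands the job in, once; it reports no verdict.
Trained networks look in the newest picture that a camera, given by its name, has taken for a name from the list of things; names that differ only in an ending like _2 or _b are one class to them, and where a whole thing is asked for, a point or a joint stands for the part that bears it (a point fixed in the world has none). Each returns a list of dicts, best first, with "confidence" (0 to 1); they miss things now and then, are a little off and sometimes report something else, mostly with a low value. They report only what shows in the picture. A call takes as long as a camera call. They do not tell look-alikes from the thing itself.
- env.masks_of(thing, camera): "region" (420x560 bool, what is visible of it).
- env.landmark_of(thing, camera): "xyz" ([x, y, z] in mm, in world coordinates, good to about 4 mm: a listed point, or the origin of a listed thing).
The state is a dict: "t": time; "joints": joint angles; "qvel": joint speeds; "tau": joint torques, N m; "eef_pos": TCP position; "tcp_rot": TCP orientation; "ft_force": force on the tool from outside, world axes, zero at the start; "moment": the same for the moment, N m; "opening": opening from 0.0 (shut) to 1.0 (fully open).
Only numpy, scipy, OpenCV 4.12 (cv2) and the standard library are available. Lean on these libraries where they do the work, as an engineer would, in place of code of your own. Each camera call takes 0.05 s, during which the arm holds its last target.

## Working session

There is one attempt and no reset: what is moved stays moved. The work goes in short steps, Python scripts to look and compute and a shell command to move; the robot and the scene stay as the last step left them, time stands still between calls to the robot, and variables do not carry over. Pictures are saved under pics/ and viewed, and the job is handed in when it is done.

```bash
mkdir -p pics; ls; cat > h.py <<'E'
import numpy as np, cv2
from cell import env
def snap(cam,name):
    im=env.read_camera(cam); cv2.imwrite('pics/'+name+'.png',im[:,:,::-1]); return im
E
python3 - <<'E'
from h import *
s=env.state(); print({k:np.round(v,3).tolist() for k,v in s.items()})
for c in ['scene','top','wrist']:
    snap(c,c+'0'); m=env.camera_model(c); print(c,{k:np.round(v,2).tolist() for k,v in m.items()})
for t in ['rack_grip','rack_back','post_dock','post_slots','ledge','catch']:
    for c in ['scene','top']:
        print(t,c,[(np.round(d['xyz']).tolist(),round(d['confidence'],2)) for d in env.landmark_of(t,c)])
print(env.state()['t'])
E
```

```text
pics
{'t': 0.0, 'joints': [0.997, 0.492, 1.559, -0.0, 1.092, -0.106], 'qvel': [0.0, -0.0, -0.001, -0.0, 0.001, -0.002], 'tau': [-0.002, -61.263, -25.819, 0.069, 0.048, -0.0], 'eef_pos': [281.66, 557.674, 214.066], 'tcp_rot': [-3.141, -0.0, 2.674], 'ft_force': [-0.043, 1.014, 0.223], 'moment': [0.032, 0.004, -0.036], 'opening': 0.999}
scene {'fx': 413.81, 'fy': 413.81, 'cx': 278.04, 'cy': 208.9, 'view': [[-0.08, 1.0, 0.0, 80.6], [0.7, 0.06, -0.71, -275.35], [-0.71, -0.06, -0.7, 1505.01], [0.0, 0.0, 0.0, 1.0]]}
top {'fx': 533.03, 'fy': 533.03, 'cx': 280.75, 'cy': 215.02, 'view': [[-0.01, -1.0, -0.03, -3.59], [-0.99, 0.01, -0.16, 507.51], [0.16, 0.02, -0.99, 1543.07], [0.0, 0.0, 0.0, 1.0]]}
wrist {'fx': 333.29, 'fy': 333.29, 'cx': 281.92, 'cy': 207.0, 'tool_from_camera': [[0.0, -0.96, -0.27, 75.57], [1.0, -0.0, 0.0, -0.17], [-0.0, -0.27, 0.96, -169.74], [0.0, 0.0, 0.0, 1.0]]}
rack_grip scene [([456.0, -266.0, 58.0], 0.96), ([303.0, -163.0, 58.0], 0.95), ([585.0, -218.0, 46.0], 0.66)]
rack_grip top [([300.0, -162.0, 58.0], 0.67), ([459.0, -268.0, 57.0], 0.63), ([582.0, -218.0, 41.0], 0.56)]
rack_back scene [([576.0, -243.0, 0.0], 0.97), ([492.0, -250.0, 1.0], 0.87), ([280.0, -196.0, -2.0], 0.7)]
rack_back top [([574.0, -243.0, -0.0], 0.97), ([282.0, -195.0, 2.0], 0.93), ([491.0, -256.0, -3.0], 0.73)]
post_dock scene [([658.0, 111.0, 97.0], 0.66)]
post_dock top [([654.0, 116.0, 97.0], 0.83), ([660.0, 111.0, 168.0], 0.48)]
post_slots scene [([665.0, 111.0, 164.0], 0.6)]
post_slots top [([660.0, 109.0, 165.0], 0.65)]Traceback (most recent call last):
  File "<stdin>", line 7, in <module>
ValueError: it knows: control_center, cup_center, jar_center, mouse_center, post_dock, post_slots, rack_back, rack_grip, reagent_center, slides_center, tray_center
```

View pics/scene0.png

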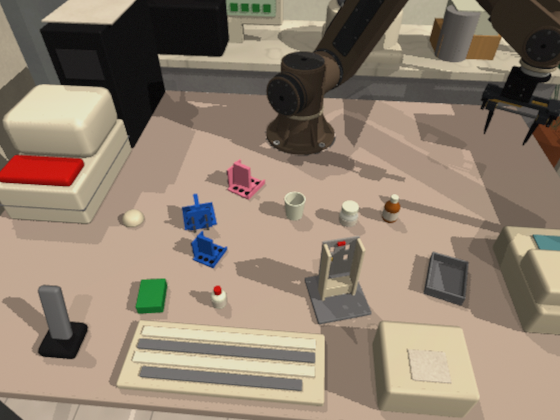

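View pics/top0.png

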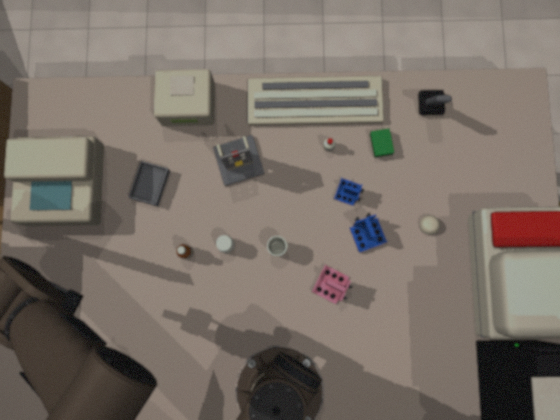

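View pics/wrist0.png

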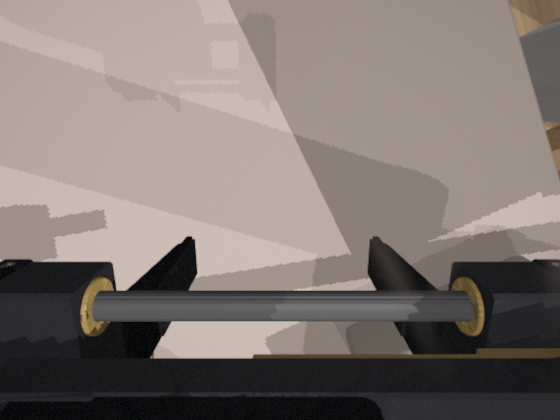

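The candidates for the rack are pink at scene (243,180), large blue at (199,213) and small blue at (208,250). By the description it's the large blue one. I'll check it and the post in close crops.

```bash
python3 - <<'E'
import cv2,numpy as np
s=cv2.imread('pics/scene0.png');t=cv2.imread('pics/top0.png')
c=lambda im,x,y,w,h:cv2.resize(im[y:y+h,x:x+w],(400,300),interpolation=cv2.INTER_CUBIC)
cv2.imwrite('pics/crop0.png',np.vstack([np.hstack([c(s,165,180,120,90),c(t,320,170,100,75)+0]),np.hstack([c(s,295,225,100,75),c(t,190,120,100,75)])]))
E
```

```text
(no output)
```

View pics/crop0.png

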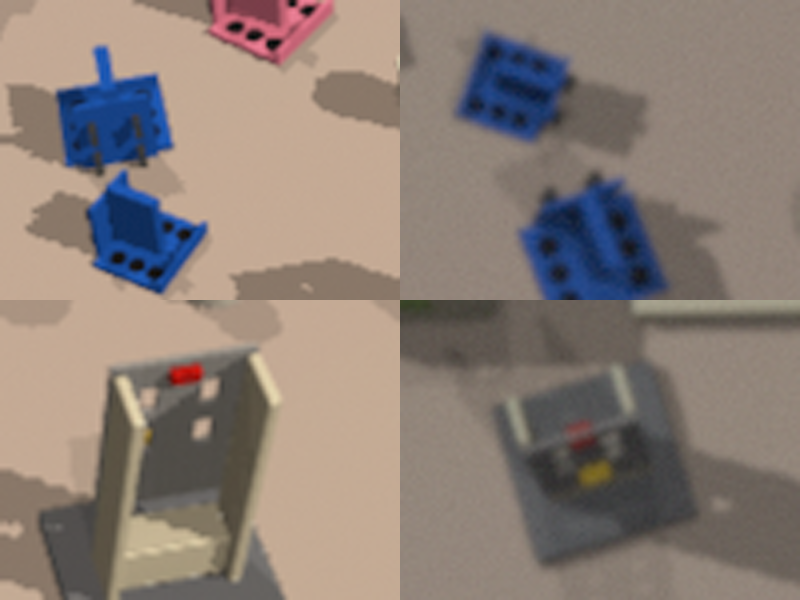

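The close crop confirms the large blue rack as the target: its hooks point away from the robot, with yaw about +25°. The post's strip faces the robot, with yaw about +18° and the yellow ledge on the near side. Next I turn the tool and go above the post for a wrist view.

```bash
python3 -m pendant '[0,0,-0.02,0.053,-1, 0,0,-0.02,0.053,-1, 0,0,-0.02,0.053,-1, 0,0,-0.02,0.053,-1, 0,0,-0.02,0.053,-1, 0,0,-0.02,0.053,-1, 0,0,0,0.053,-1, 0,0,0,0.053,-1, 0,0,0,0.053,-1, 0,0,0,0.053,-1]'; python3 -m pendant '[0,0,0,0.053,-1, 0,0,0,0.053,-1, 0,0,0,0.053,-1, 0,0,0,0.053,-1]'
```

```text
t: 1.8
eef_pos: [281.8, 557.9, 262.7]
tcp_rot: [-3.142, -0.0, 1.003]
ft_force: [0.6, -0.6, 0.2]
opening: 1.001
t: 2.3
eef_pos: [281.8, 557.9, 262.7]
tcp_rot: [-3.141, -0.0, 0.337]
ft_force: [-0.6, -0.2, 0.8]
opening: 0.998
```

```bash
python3 -m pendant '[0.041,0.136,0,0,-1, 0.041,0.136,0,0,-1, 0.041,0.136,0,0,-1, 0.041,0.136,0,0,-1, 0.041,0.136,0,0,-1, 0.041,0.136,0,0,-1, 0.041,0.136,0,0,-1, 0.041,0.136,0,0,-1, 0.041,0.136,0,0,-1, 0.041,0.136,0,0,-1]'
```

```text
t: 3.55
eef_pos: [620.0, 98.9, 262.8]
tcp_rot: [-3.142, -0.0, 0.343]
ft_force: [0.1, 1.4, -0.8]
opening: 0.997
```

```bash
python3 - <<'E'
from h import *
s=env.state();print(s['eef_pos'],s['tcp_rot'])
snap('wrist','w1')
for t in ['post_dock','post_slots']:
    print(t,[(np.round(d['xyz'],1).tolist(),round(d['confidence'],2)) for d in env.landmark_of(t,'wrist')])
E
```

```text
[619.99971967  98.91510035 262.7595844 ] [-3.14156519e+00 -2.62891966e-04  3.42614739e-01]
post_dock [([658.8, 108.1, 98.7], 0.97)]
post_slots [([657.6, 114.1, 164.7], 0.86)]
```

View pics/w1.png

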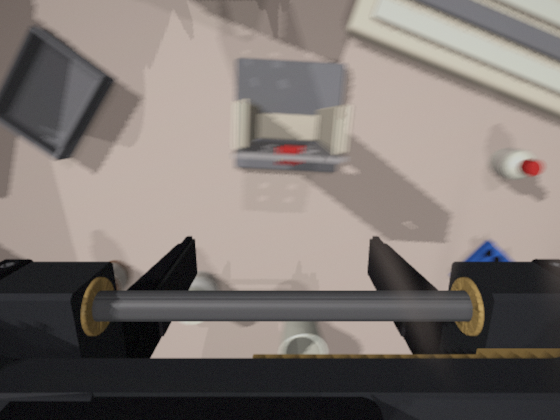

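```bash
python3 - <<'E'
import cv2,numpy as np
s=cv2.imread('pics/w1.png')
cv2.imwrite('pics/crop1.png',cv2.resize(s[90:180,220:365],(0,0),fx=5.5,fy=5.5,interpolation=cv2.INTER_CUBIC))
E
```

```text
(no output)
```

View pics/crop1.png

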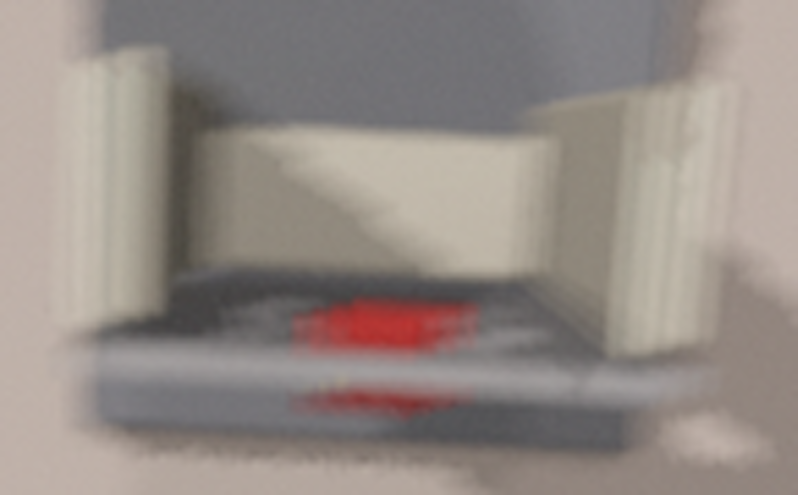

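The strip's top edge runs from (233,154) to (350,159), with the red catch in the middle and a strip yaw of about 17.4°. Its width puts the top at z≈193±3, so I'll touch it with half-closed fingertips to pin the height down.

```bash
python3 -m pendant '[0.037,0.005,0.02,0.0125,0, 0.038,0.005,0.04,0,0, 0.038,0.005,0.06,0,0, 0,0,0.03,0,0, 0,0,0,0,0]'
```

```text
t: 4.32
eef_pos: [663.1, 109.4, 201.5]
tcp_rot: [-3.141, 0.002, 0.304]
ft_force: [0.3, -0.7, -0.5]
opening: 0.537
```

```bash
for i in 1; do python3 -m pendant '[0,0,0.005,0,0]'; python3 -m pendant '[0,0,0.005,0,0]';python3 -m pendant '[0,0,0.005,0,0]'; done
```

```text
t: 4.45
eef_pos: [663.9, 109.2, 201.6]
tcp_rot: [3.141, -0.001, 0.304]
ft_force: [-0.3, 1.7, -0.1]
opening: 0.506
t: 4.58
eef_pos: [663.9, 109.0, 199.5]
tcp_rot: [3.141, -0.001, 0.304]
ft_force: [-1.0, 0.2, -0.0]
opening: 0.5
t: 4.7
eef_pos: [663.9, 109.0, 197.1]
tcp_rot: [3.141, -0.001, 0.303]
ft_force: [0.6, 0.1, 0.3]
opening: 0.497
```

```bash
python3 -m pendant '[0,0,0.004,0,0]'; python3 -m pendant '[0,0,0.004,0,0]';python3 -m pendant '[0,0,0.004,0,0]'
```

```text
t: 4.82
eef_pos: [663.9, 109.0, 195.2]
tcp_rot: [3.142, -0.0, 0.303]
ft_force: [-1.0, -1.0, -0.0]
opening: 0.502
t: 4.95
eef_pos: [663.9, 108.9, 193.4]
tcp_rot: [-3.142, -0.0, 0.303]
ft_force: [-0.4, -0.0, 0.4]
opening: 0.498
t: 5.08
eef_pos: [663.9, 109.0, 191.7]
tcp_rot: [-3.142, -0.0, 0.303]
ft_force: [-0.5, -0.8, 0.2]
opening: 0.502
```

```bash
python3 -m pendant '[0,0,0.003,0,0]'; python3 -m pendant '[0,0,0.003,0,0]';python3 - <<'E'
from h import *
s=env.state();print(s['ft_force'])
snap('wrist','w2')
E
```

```text
t: 5.2
eef_pos: [663.9, 109.0, 190.5]
tcp_rot: [-3.142, -0.0, 0.303]
ft_force: [-0.5, -0.4, 0.1]
opening: 0.502
t: 5.32
eef_pos: [663.9, 109.0, 189.4]
tcp_rot: [-3.142, -0.0, 0.304]
ft_force: [-0.0, -0.0, 0.1]
opening: 0.497
[-0.00194967 -0.03481819  0.10270368]
```

View pics/w2.png

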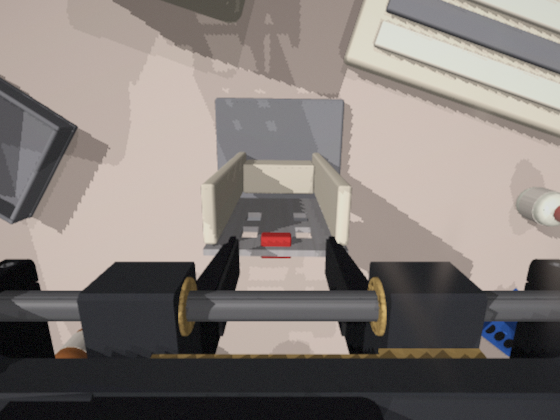

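Width (205→346 px) here suggests the top at about z=177; the earlier picture was motion-blurred. I keep descending, shifting the tool about 3 mm toward the strip centre.

```bash
python3 -m pendant '[-0.005,-0.008,0.01,0,0]'; python3 -m pendant '[0,0,0.008,0,0]';python3 -m pendant '[0,0,0.003,0,0]';python3 -m pendant '[0,0,0.003,0,0]'
```

```text
t: 5.5
eef_pos: [661.1, 111.4, 185.4]
tcp_rot: [3.142, -0.001, 0.303]
ft_force: [-0.6, -0.7, -0.6]
opening: 0.499
t: 5.62
eef_pos: [660.8, 111.7, 181.9]
tcp_rot: [-3.141, 0.0, 0.304]
ft_force: [-1.2, 0.5, 0.1]
opening: 0.499
t: 5.75
eef_pos: [660.9, 111.6, 181.1]
tcp_rot: [-3.141, 0.0, 0.304]
ft_force: [-3.5, 0.7, 7.3]
opening: 0.497
t: 5.88
eef_pos: [661.0, 111.6, 180.9]
tcp_rot: [-3.141, -0.001, 0.303]
ft_force: [-5.9, 0.6, 14.8]
opening: 0.499
```

```bash
python3 -m pendant '[0,0,-0.02,0,-1, 0,0,-0.06,0,-1, 0,0,0,0,-1,0,0,0,0,-1]'; python3 - <<'E'
from h import *
s=env.state();print(s['eef_pos'],s['tcp_rot'],s['qvel'].max() if hasattr(s['qvel'],'max') else s['qvel'])
im=snap('wrist','w3')
cv2.imwrite('pics/crop3.png',cv2.resize(im[150:270,190:360,::-1],(0,0),fx=4.7,fy=4.7,interpolation=cv2.INTER_CUBIC))
E
```

```text
t: 6.38
eef_pos: [660.8, 111.4, 211.1]
tcp_rot: [-3.141, 0.001, 0.303]
ft_force: [-1.6, 0.7, -1.1]
opening: 0.866
[660.81535604 111.39398163 211.12119099] [-3.14140022e+00  5.74704269e-04  3.03426693e-01] 0.0094800832404492
```

View pics/crop3.png

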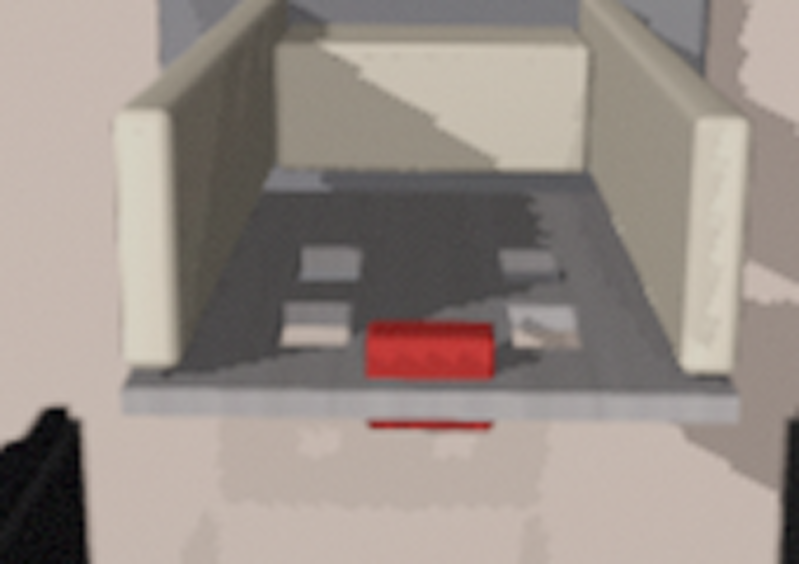

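The clear view agrees with the touch: the strip top is at z≈180–181 (touch gave 181.3, so the strip sits about 4.7 mm low). It's centred under the TCP at (660.8,111.4), with yaw about 0.298. Now to the rack.

```bash
python3 -m pendant '[-0.1,0.094,0,0,-1, -0.1,0.094,0,0,-1, -0.1,0.094,0,0,-1, -0.1,0.094,0,0,-1, -0.1,0.094,0,0,-1, -0.1,0.094,0,0,-1, -0.1,0.094,0,0,-1, -0.1,0.094,0,0,-1, 0,0,0,-0.045,-1, 0,0,0,0,-1]';python3 -m pendant '[0,0,0,0,-1]'; python3 - <<'E'
from h import *
s=env.state();print(s['eef_pos'],s['tcp_rot'])
im=snap('wrist','w4')
for t in ['rack_grip','rack_back']:
    print(t,[(np.round(d['xyz'],1).tolist(),round(d['confidence'],2)) for d in env.landmark_of(t,'wrist')])
E
```

```text
t: 7.68
eef_pos: [445.1, -271.5, 211.2]
tcp_rot: [-3.141, 0.0, 0.443]
ft_force: [0.7, 0.2, 0.2]
opening: 1.0
t: 7.8
eef_pos: [445.7, -270.7, 211.5]
tcp_rot: [-3.141, 0.0, 0.443]
ft_force: [0.7, 0.1, 0.3]
opening: 0.997
[ 445.69957185 -270.72459857  211.45941219] [-3.14100730e+00  1.50851364e-04  4.42750895e-01]
rack_grip [([299.3, -158.4, 56.4], 0.78), ([580.6, -218.3, 44.3], 0.75), ([456.2, -272.4, 53.8], 0.62)]
rack_back [([495.8, -259.2, -1.7], 0.88), ([570.7, -246.2, -1.0], 0.8)]
```

View pics/w4.png

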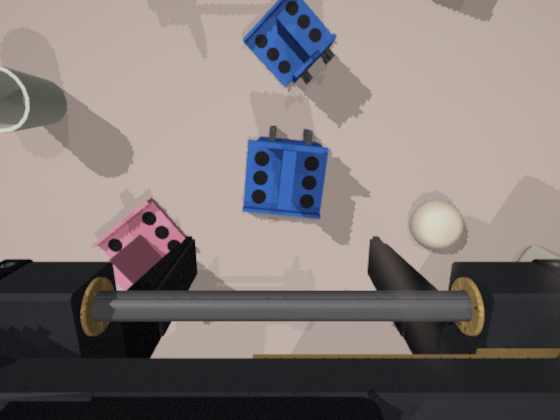

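```bash
python3 - <<'E'
import cv2
im=cv2.imread('pics/w4.png')
c=cv2.resize(im[120:230,215:355],(0,0),fx=5,fy=5,interpolation=cv2.INTER_CUBIC);cv2.imwrite('pics/crop4.png',c)
E
```

```text
(no output)
```

View pics/crop4.png

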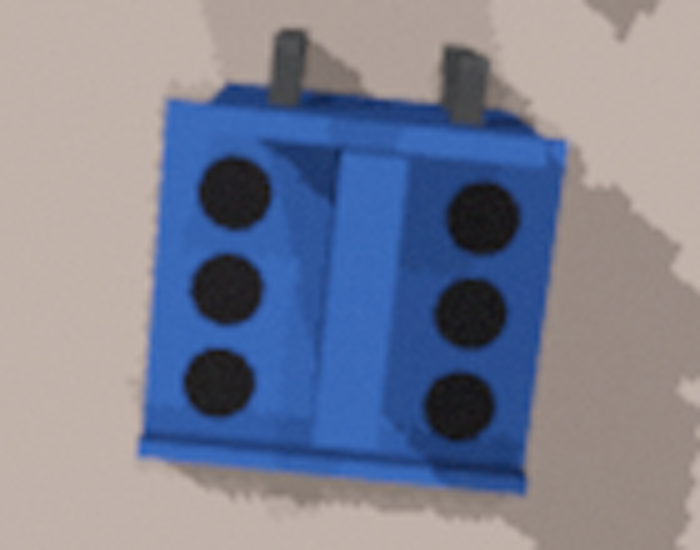

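```bash
cat >> h.py <<'E'
from scipy.spatial.transform import Rotation as Ro
def plane(uv,z,pos,rot):
    m=env.camera_model('wrist');T=np.array(m['tool_from_camera'])
    R=Ro.from_euler('xyz',rot).as_matrix()
    o=R@T[:3,3]+pos
    uv=np.atleast_2d(uv);d=np.c_[(uv[:,0]-m['cx'])/m['fx'],(uv[:,1]-m['cy'])/m['fy'],np.ones(len(uv))]
    d=(R@T[:3,:3]@d.T).T
    return o+d*((z-o[2])/d[:,2])[:,None]
E
python3 - <<'E'
from h import *
s=env.state();pos,rot=np.array(s['eef_pos']),s['tcp_rot'];print(pos,rot)
px=lambda p:np.array(p)/5-0.4+[215,120]
H=plane(px([(235,192),(227,289),(219,383),(483,217),(471,314),(460,406)]),6,pos,rot)
W=plane(px([(340,150),(408,155),(316,445),(378,448)]),80,pos,rot)
print(H.round(1),W.round(1))
for a,b in [(0,2),(3,5)]: d=H[a]-H[b];print('yaw',np.degrees(np.arctan2(d[1],d[0])),np.linalg.norm(d))
for a,b in [(0,3),(1,4),(2,5)]: d=H[a]-H[b];print('yaw',np.degrees(np.arctan2(-d[0],d[1])),np.linalg.norm(d))
f=W[:2].mean(0);n=W[2:].mean(0);d=f-n;print('web',np.degrees(np.arctan2(d[1],d[0])),np.linalg.norm(d)); print('webpoint',n+d*24/55, 'holes mid',H.mean(0), 'w',np.linalg.norm(W[0]-W[1]),np.linalg.norm(W[2]-W[3]))
E
```

```text
[ 445.82742502 -270.65709576  211.67697506] [-3.14134290e+00  2.36981902e-05  4.44547794e-01]
[[ 461.5 -237.7    6. ]
 [ 440.6 -245.2    6. ]
 [ 419.8 -252.7    6. ]
 [ 480.4 -290.6    6. ]
 [ 459.4 -298.1    6. ]
 [ 438.9 -305.6    6. ]] [[ 486.6 -251.7   80. ]
 [ 491.1 -263.1   80. ]
 [ 435.1 -271.3   80. ]
 [ 439.6 -282.1   80. ]]
yaw 19.74885238192759 44.32652565179591
yaw 19.86417892926853 44.19532226816076
yaw 19.72554162286662 56.111456909631514
yaw 19.54007336402016 56.083664438906226
yaw 19.859430248087406 56.20051445118523
web 20.515594036086366 54.94322069150376
webpoint [ 459.84134793 -268.26183832   80.        ] holes mid [ 450.10667608 -271.65173459    6.        ] w 12.222667706162573 11.667358508720785
```

The rack measures cleanly: web 55 × 12 mm as specified, yaw 19.8°, rack_grip at (459.8,−268.2). Next I align, descend and grip.

```bash
python3 -m pendant '[0.035,0.0063,0,0.0314,-1, 0,0,0.1,0,-1, 0,0,0.1,0,-1, 0,0,0.1,0,-1, 0,0,0.1,0,-1, 0,0,0.032,0,-1, 0,0,0,0,-1]'; python3 -m pendant '[0,0,0,0,-1]'
```

```text
t: 8.82
eef_pos: [459.5, -267.3, 39.0]
tcp_rot: [-3.141, 0.0, 0.346]
ft_force: [0.0, -0.4, 0.5]
opening: 0.997
t: 8.95
eef_pos: [459.9, -267.8, 40.3]
tcp_rot: [3.14, -0.001, 0.346]
ft_force: [0.6, 0.4, 0.6]
opening: 1.001
```

```bash
python3 -m pendant '[0,0,0,0,1, 0,0,0,0,1, 0,0,0,0,1, 0,0,0,0,1, 0,0,0,0,1, 0,0,0,0,1]'; python3 -m pendant '[0,0,0,0,1,0,0,0,0,1]'; python3 -c "
from h import *
snap('scene','s1')"
```

```text
t: 9.7
eef_pos: [459.3, -267.4, 39.0]
tcp_rot: [-3.141, -0.0, 0.346]
ft_force: [-0.3, -0.5, 0.6]
opening: 0.421
t: 9.95
eef_pos: [459.3, -267.5, 39.0]
tcp_rot: [-3.142, -0.0, 0.346]
ft_force: [-0.3, 0.2, -0.4]
opening: 0.213
```

```bash
python3 -m pendant '[0,0,0,0,1,0,0,0,0,1,0,0,0,0,1]'; python3 -m pendant '[0,0,-0.01,0,1,0,0,-0.01,0,1,0,0,0,0,1]'
```

```text
t: 10.38
eef_pos: [459.4, -267.5, 39.0]
tcp_rot: [3.141, -0.0, 0.346]
ft_force: [1.1, -0.5, 0.0]
opening: 0.121
t: 10.75
eef_pos: [459.4, -267.5, 47.4]
tcp_rot: [3.141, -0.0, 0.346]
ft_force: [0.2, -0.9, -2.2]
opening: 0.124
```

Held at 12 mm opening (0.124) and lifted. I carry it to a pose 25 mm in front of the strip at entry height (TCP z≈144.8).

```bash
python3 -m pendant '[0,0,-0.12,0,1, 0,0,-0.124,0,1, 0.0864,-0.1043,0,0,1, 0.0864,-0.1043,0,0,1, 0.0864,-0.1043,0,0,1, 0.0864,-0.1043,0,0,1, 0.0864,-0.1043,0,0,1, 0.0864,-0.1043,0,0,1, 0.0864,-0.1043,0,0,1, 0,0,0,0.0153,1]';python3 -m pendant '[0,0,0,0,1,0,0,0,0,1]'; python3 - <<'E'
from h import *
s=env.state();print(s['eef_pos'],s['tcp_rot'])
im=snap('wrist','w5')
c=cv2.resize(im[90:260,180:380,::-1],(0,0),fx=4,fy=3.5,interpolation=cv2.INTER_CUBIC);cv2.imwrite('pics/crop5.png',c)
E
```

```text
t: 12.0
eef_pos: [588.2, 92.6, 144.3]
tcp_rot: [-3.141, -0.0, 0.301]
ft_force: [-0.5, -0.4, -1.8]
opening: 0.122
t: 12.25
eef_pos: [587.6, 88.8, 144.6]
tcp_rot: [-3.141, 0.0, 0.298]
ft_force: [0.4, 0.2, -1.7]
opening: 0.123
[587.56598302  88.81235758 144.59332996] [-3.14146958e+00  2.33224098e-04  2.98408473e-01]
```

View pics/w5.png

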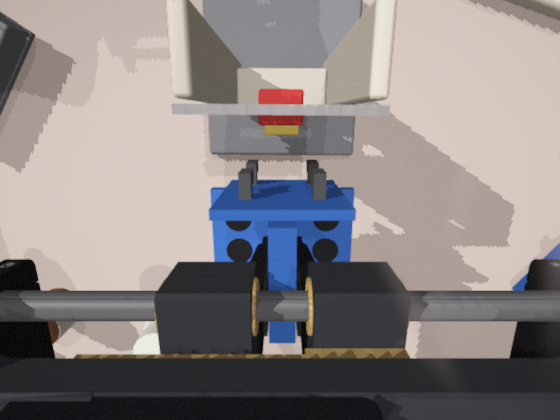

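View pics/crop5.png

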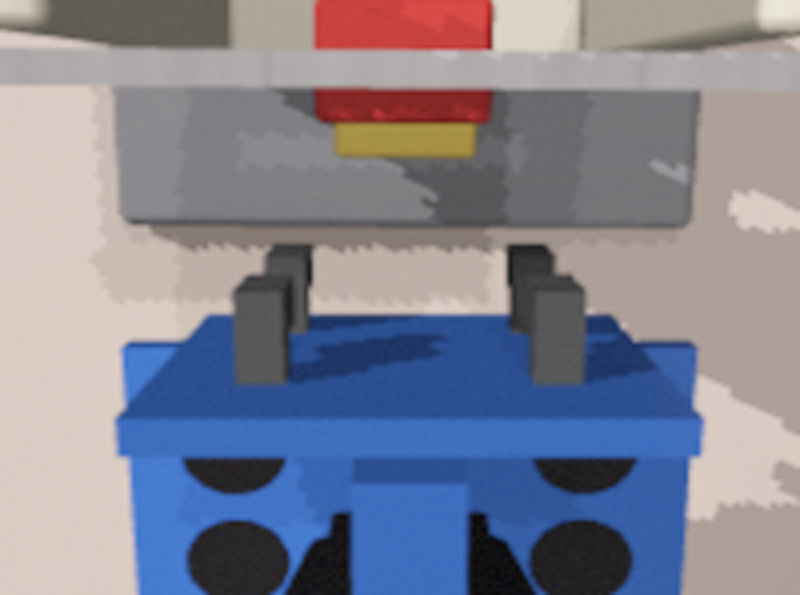

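Tabs, plate and strip look aligned: the rack is about 1 mm too far right (mid 282.4 against strip 280.8 px). I correct that, approach, then enter slowly.

```bash
python3 -m pendant '[0.025,-0.0025,0,0.002,1, 0.025,0,0,0,1, 0,0,0,0,1]'; python3 -m pendant '[0.0075,0,0,0,1,0.005,0,0,0,1]'; python3 -m pendant '[0.0075,0,0,0,1]'; python3 - <<'E'
from h import *
s=env.state();print(s['eef_pos'],s['ft_force'])
im=snap('wrist','w6')
c=cv2.resize(im[90:260,180:380,::-1],(0,0),fx=4,fy=3.5,interpolation=cv2.INTER_CUBIC);cv2.imwrite('pics/crop6.png',c)
E
```

```text
t: 12.68
eef_pos: [607.4, 96.2, 144.5]
tcp_rot: [3.142, -0.0, 0.292]
ft_force: [-0.5, -0.3, -3.0]
opening: 0.127
t: 12.92
eef_pos: [611.4, 97.5, 144.6]
tcp_rot: [-3.142, 0.0, 0.292]
ft_force: [-0.3, -0.4, -2.9]
opening: 0.127
t: 13.05
eef_pos: [614.3, 98.4, 144.7]
tcp_rot: [-3.141, -0.0, 0.292]
ft_force: [-1.1, -0.7, -3.1]
opening: 0.128
[614.33150502  98.42566914 144.67897391] [-1.14169345 -0.68172193 -3.10014645]
```

View pics/crop6.png

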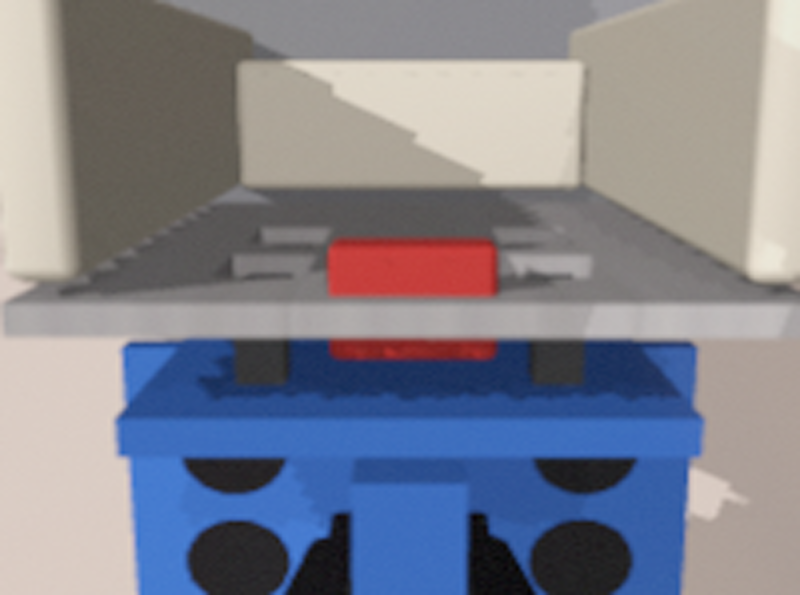

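The catch (mid 412) and tabs (mid 409) line up, and dark tab tips show in the upper slots. I push on in small steps.

```bash
python3 -m pendant '[0.007,0,0,0,1]'; python3 -m pendant '[0.006,0,0,0,1]'; python3 -m pendant '[0.006,0,0,0,1]'
```

```text
t: 13.22
eef_pos: [617.0, 99.2, 144.7]
tcp_rot: [-3.142, -0.0, 0.292]
ft_force: [0.3, 0.6, -3.2]
opening: 0.125
t: 13.35
eef_pos: [619.4, 100.0, 144.7]
tcp_rot: [-3.142, -0.0, 0.292]
ft_force: [-0.7, 0.4, -1.9]
opening: 0.125
t: 13.48
eef_pos: [621.6, 100.6, 144.6]
tcp_rot: [-3.142, 0.0, 0.292]
ft_force: [-2.5, -0.7, -0.9]
opening: 0.124
```

```bash
python3 -m pendant '[0.004,0,0,0,1]'; python3 -m pendant '[0.004,0,0,0,1]'; python3 -m pendant '[0.003,0,0,0,1]'
```

```text
t: 13.6
eef_pos: [622.8, 101.0, 144.6]
tcp_rot: [-3.141, 0.001, 0.292]
ft_force: [-3.2, -0.7, -0.5]
opening: 0.125
t: 13.72
eef_pos: [624.3, 101.4, 144.6]
tcp_rot: [-3.141, 0.001, 0.292]
ft_force: [-4.7, -2.1, -0.1]
opening: 0.123
t: 13.85
eef_pos: [625.0, 101.7, 144.6]
tcp_rot: [-3.141, 0.002, 0.292]
ft_force: [-11.3, -3.7, 3.9]
opening: 0.125
```

The back plate meets the strip at the expected depth (−11 N). Now I press down.

```bash
python3 -m pendant '[0,0,0.008,0,1]'; python3 -m pendant '[0,0,0.008,0,1]'; python3 -m pendant '[0,0,0.005,0,1]'
```

```text
t: 13.98
eef_pos: [625.0, 101.7, 141.7]
tcp_rot: [-3.141, 0.002, 0.292]
ft_force: [-9.4, -2.8, 8.2]
opening: 0.126
t: 14.1
eef_pos: [625.0, 101.7, 139.0]
tcp_rot: [-3.141, 0.001, 0.292]
ft_force: [-11.6, -2.3, 11.5]
opening: 0.128
t: 14.22
eef_pos: [625.0, 101.7, 137.2]
tcp_rot: [-3.141, 0.001, 0.292]
ft_force: [-11.1, -2.7, 11.8]
opening: 0.122
```

```bash
python3 -m pendant '[0,0,0.004,0,1]'; python3 -m pendant '[0,0,0.004,0,1]'; python3 -m pendant '[0,0,0.003,0,1]'; python3 - <<'E'
from h import *
s=env.state();print(s['eef_pos'],s['ft_force'])
im=snap('wrist','w7')
c=cv2.resize(im[90:260,180:380,::-1],(0,0),fx=4,fy=3.5,interpolation=cv2.INTER_CUBIC);cv2.imwrite('pics/crop7.png',c)
E
```

```text
t: 14.35
eef_pos: [625.0, 101.7, 135.8]
tcp_rot: [-3.142, 0.001, 0.292]
ft_force: [-11.3, -3.3, 12.6]
opening: 0.124
t: 14.48
eef_pos: [625.0, 101.7, 134.3]
tcp_rot: [3.142, 0.001, 0.292]
ft_force: [-12.2, -3.4, 14.0]
opening: 0.128
t: 14.6
eef_pos: [625.1, 101.7, 133.8]
tcp_rot: [3.142, 0.0, 0.292]
ft_force: [-16.9, -3.4, 27.0]
opening: 0.123
[625.06559238 101.66506296 133.84876391] [-16.9020031   -3.37547549  26.9804477 ]
```

View pics/crop7.png

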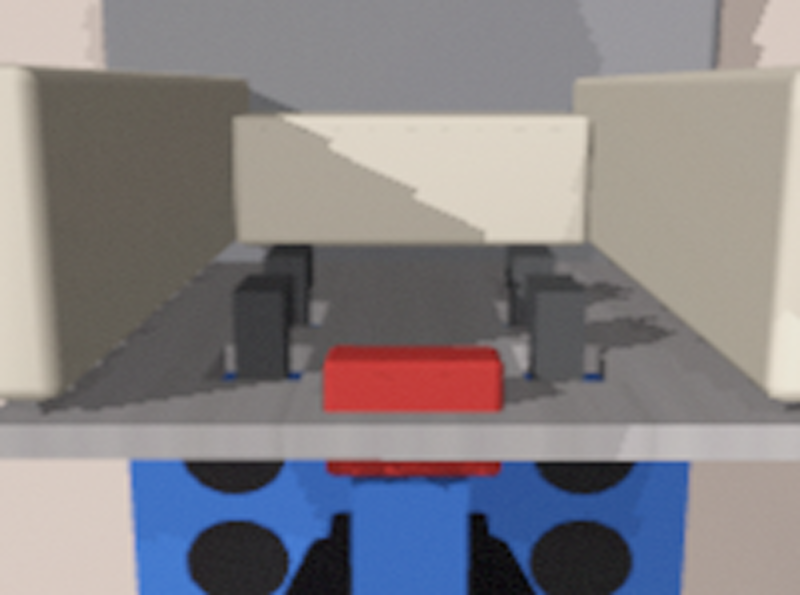

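All four tabs are through the slots, we're on the hard stop (27 N), and the catch's red front shows over the plate. A little more press, then I pull up gently to test the lock.

```bash
python3 -m pendant '[-0.001,0,0.002,0,1,0,0,0,0,1]'; python3 -m pendant '[-0.001,0,-0.005,0,1,0,0,0,0,1]';python3 -m pendant '[-0.001,0,-0.004,0,1,0,0,0,0,1]'
```

```text
t: 14.9
eef_pos: [625.0, 101.6, 133.8]
tcp_rot: [3.141, -0.001, 0.292]
ft_force: [-14.5, -3.5, 24.3]
opening: 0.122
t: 15.15
eef_pos: [625.0, 101.6, 134.5]
tcp_rot: [3.141, -0.001, 0.292]
ft_force: [-6.9, -0.9, 10.4]
opening: 0.13
t: 15.4
eef_pos: [624.9, 101.6, 135.6]
tcp_rot: [3.141, -0.001, 0.292]
ft_force: [-5.4, -0.1, 9.3]
opening: 0.124
```

```bash
python3 -m pendant '[-0.001,0,-0.003,0,1,0,0,0,0,1]'; python3 -m pendant '[0,0,-0.003,0,1,0,0,0,0,1]'
```

```text
t: 15.65
eef_pos: [624.9, 101.6, 135.8]
tcp_rot: [3.142, -0.002, 0.292]
ft_force: [2.0, 0.7, -1.5]
opening: 0.126
t: 15.9
eef_pos: [624.8, 101.6, 136.1]
tcp_rot: [-3.141, -0.001, 0.292]
ft_force: [7.0, 1.8, -11.6]
opening: 0.125
```

The lock holds: the rack stops at z≈135.8 and resists an 11.6 N upward pull. I relax, open, and retreat straight up.

```bash
python3 -m pendant '[0,0,0.003,0,1, 0,0,0,0,0, 0,0,0,0,0, 0,0,0,0,-0.3,0,0,0,0,-0.3]'; python3 -m pendant '[0,0,-0.03,0,-0.3, 0,0,-0.08,0,-0.3, 0,0,-0.1,0,-0.3,-0.05,0,0,0,-0.3,0,0,0,0,-0.3,0,0,0,0,-0.3]'; python3 - <<'E'
from h import *
s=env.state();print(s['eef_pos'],s['ft_force'])
im=snap('wrist','w8')
c=im[100:300,170:390,::-1];c=cv2.resize(c,(0,0),fx=2.7,fy=2.7,interpolation=cv2.INTER_CUBIC);cv2.imwrite('pics/crop8.png',c)
snap('scene','s8')
E
```

```text
t: 16.52
eef_pos: [624.1, 101.3, 135.9]
tcp_rot: [-3.142, 0.0, 0.292]
ft_force: [-0.2, 0.2, 0.1]
opening: 0.491
t: 17.27
eef_pos: [605.4, 95.7, 220.1]
tcp_rot: [-3.142, -0.0, 0.292]
ft_force: [-0.1, -0.2, 0.2]
opening: 0.651
[605.44887176  95.68500869 220.0868051 ] [-0.10264559 -0.22307035  0.16785906]
```

View pics/crop8.png

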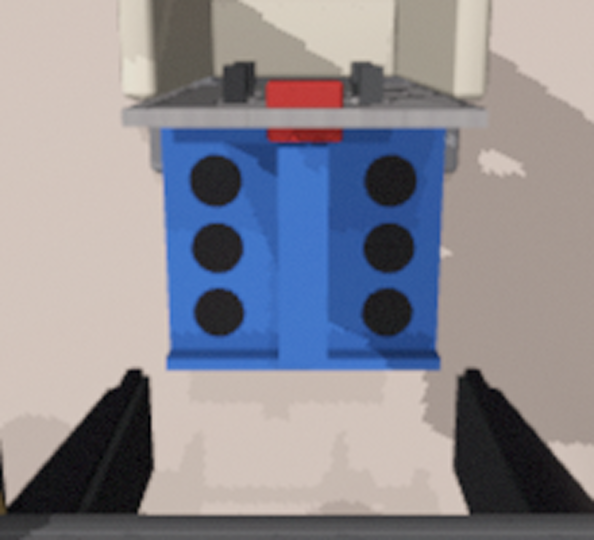

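View pics/s8.png

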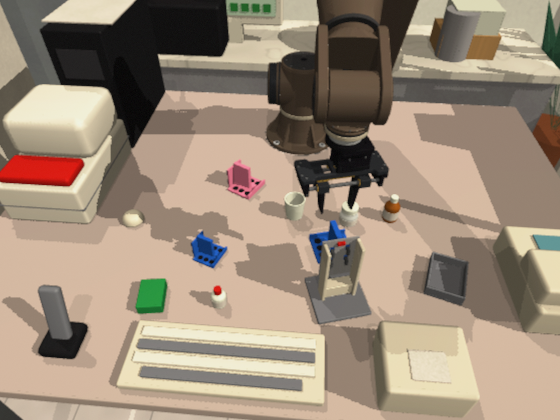

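The rack hangs free on the strip. In the wrist crop the red catch sits out over the plate at (305,135), and the tabs show behind the strip. In the scene view the rack is at (328,243), and the bystanders are where they started. The gripper is clear, so I hand in.

```bash
python3 -c "
from cell import env
print(env.job_done(), env.state()['t'])"
```

```text
the job is handed in; nothing more can be done
the job is handed in; nothing more can be done
```

The large blue rack is hanging locked on the post, and I handed the job in at about 17.4 s, well under the 58 s limit.

- **Strip height:** I touched the strip's top edge with the fingertips at z≈181.3 mm, so the strip is clamped about 4.7 mm low. An early blurred picture had suggested z≈193. A sharper one gave about 180, so I used the touch reading.
- **Hanging it:** All four tabs went into the slots and the plate met the strip. I then pressed the rack down to the hard stop, with a highest logged vertical force of 27 N.
- **Lock check:** Before letting go I pulled up gently. The rack moved up about 2 mm, then held against 11.6 N.
- **After letting go:** The gripper read almost no force. The last pictures show the red catch out over the plate, tabs behind the strip, and the other objects where they were.

The ledge and catch positions couldn't be read directly, so the lock rests on the pull test and the pictures.

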